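# Sort deburred castings into their trays

## Robot

A 6-joint arm with a two-finger parallel gripper is mounted at the origin on the work surface. World frame = base frame: x ahead of the robot, y to its left, z up, the work surface at z = 0. Lengths are in mm, angles in rad, forces in N, time in s.
With the tool pointing down it reaches from about 275 to 1000 mm from the base axis. Payload 8.4 kg.
Tool frame: the origin (TCP) lies on the centre line of the jaws, within the pads' length; the fingertips stand 25 mm ahead of it and the grasp point (between the pads) lies 6 mm ahead of it; z points along the fingers, y is the line along which they close (so a half turn about z gives the same grasp; the last joint's range is limited). The gripper opens to 85 mm and grips with 20 to 120 N. Pads are 22 mm wide; open, the fingers measure 114 mm over their backs; the gripper's body (76 mm by 85 mm) begins 54 mm behind the grasp point. The pads swing forward as they close: fully open they stand 13 mm farther back than shut.
Start: joints at [-1.234, 0.353, 1.633, -0, 1.155, -0.002], TCP at [207.721, -589.474, 225.781] pointing down, gripper open.
Joint ranges: [-2.63, 2.63], [-0.92, 2.1], [0.06, 2.66], [-1.3, 4.44], [0, 2.69], [-3.02, 3.02]. Speed limits (rad/s): [2.22, 2.22, 2.79, 3.14, 3.14, 3.14].

## Interface

Orientations are given as [roll, pitch, yaw] about the fixed x, y, z axes, in that order (R = Rz(yaw) Ry(pitch) Rx(roll)).
In Python, from rig import r gives the robot as it stands.
- The arm moves only by the shell command python3 -m jog 'ROWS' [FORCE]. ROWS is JSON, a list of rows, each a list of 3 entries, a list of its own where there are three numbers: the turn, a rotation vector about the tool's x, y, z in rad, then the shift along the tool's x, y, z in m, then the opening, from -1 (shut) to 1 (fully open). In form: [[[rx, ry, rz], [x, y, z], gripper], ...]. A call has 1 to 12 rows; each row shifts and turns the commanded pose from where the row before left it, along the tool's axes as they then stand; what a row does not reach is not made up. A row lasts 1/10 s, in which the tool goes at most 50 mm and 8.59 degrees, less where a joint would pass 70% of its speed; a pose out of reach is approached as far as the arm can. A call with a gripper value outside its range is refused whole. The fingers move at their own pace and stop on an object; FORCE is the grip in N (left out, the last holds). Time passes only in rows, so rows that do not move let the fingers close. It gives the time, the measured TCP pose, the force, the opening and the grip force at its end, in the units of the state.
- r.sense(): the state, without advancing time (a new reading comes with each control period).
- r.grab_frame(name): name is "scene" or "top" or "wrist"; returns the picture (384x512x3 uint8, red, green, blue); there is no depth.
- r.camera_params(name): a dict with "fx", "fy", "cx", "cy" (pixels), "rvec" (rotation vector, rad) and "tvec" (3), from world to camera coordinates, as OpenCV has them; the wrist camera has in their place "hand_eye" (4x4, takes a point from camera to tool coordinates, whose origin is the TCP and whose axes are the flange's). Camera axes: x right, y down, z forward; pixel columns grow to the right and rows downward; lengths in mm; the calibration is good to about 2 mm. A picture is of the moment at which its call begins: read the wrist's pose just before it. camera_params takes no time and is no camera call.
- r.sign_off(): hands the job in; it is judged then, once.
The state is a dict: "clock": time; "qpos": joint angles; "qvel": joint speeds; "joint_efforts": joint torques, N m; "eef_pos": TCP position; "tcp_rot": TCP orientation; "contact_force": force on the tool from outside, world axes, zero at the start; "wrist_torque": the same for the moment, N m; "opening": opening from 0.0 (shut) to 1.0 (fully open); "grasp_force": force on a finger pad.
Only numpy, scipy, OpenCV 4.12 (cv2) and the standard library are available. Lean on these libraries where they do the work, as an engineer would, in place of code of your own. Each camera call takes 0.05 s, during which the arm holds its last target. There are 200 camera calls.

## Task

Sort the five castings on the deburring mat into the trays: first take the miscast collar (with the red-painted stub on its side and its bore closed) to the red tray, before any other casting, then put the two clean collars in the blue tray and the two covers in the yellow tray, in any order. Each must sit flat on its tray's floor, the same way up as it stood and not on top of another; leave the brass gauge and the scraper where they are.

Things in the scene. Friction and masses are not known exactly. Their poses are not given: they have to be found in the camera images.
- collar_a: Clean aluminium collar casting standing upright: tube 52 mm outside diameter, 44 mm bore open right through, 50 mm high, on a foot flange 60 mm in diameter and 8 mm thick with three ears that reach 34 mm from the axis. Up to 0.25 kg. Origin: on the axis, at the underside; z up along the axis. Same kind as the other clean collar; belongs in the blue tray.
- collar_b: Clean aluminium collar casting standing upright: tube 52 mm outside diameter, 44 mm bore open right through, 50 mm high, on a foot flange 60 mm in diameter and 8 mm thick with three ears that reach 34 mm from the axis. Up to 0.25 kg. Origin: on the axis, at the underside; z up along the axis. Same kind as the other clean collar; belongs in the blue tray.
- miscast: Miscast collar, sized as the clean ones, but a red skin closes its bore 7 mm below the rim and a red feed stub (14 mm wide, 16 to 28 mm above the mat) points along its +x, ending 59 mm from the axis. Grip the tube at +y and -y. Up to 0.31 kg. Origin: on the axis, at the underside; z up. Centred in a tray, it fits only with the stub roughly along the long side. Belongs in the red tray.
- cover_a: Aluminium cover casting lying flat: disc 64 mm in diameter, 8 mm thick, with a solid round boss 32 mm in diameter in its middle to grip by (top of the boss at 36 mm). Up to 0.2 kg. Origin: on the axis, at the underside; z up. Same kind as the other cover; belongs in the yellow tray.
- cover_b: Aluminium cover casting lying flat: disc 64 mm in diameter, 8 mm thick, with a solid round boss 32 mm in diameter in its middle to grip by (top of the boss at 36 mm). Up to 0.2 kg. Origin: on the axis, at the underside; z up. Same kind as the other cover; belongs in the yellow tray.
- blue_tray: Blue fixed tray, open at the top, 120 x 180 x 28 mm high outside, walls and floor 5 mm thick (inside 110 x 170 mm). Origin: centre of its underside, so its floor is 5 mm above the origin; x across (short side), y along (long side), z up. Takes the two clean collars.
- yellow_tray: Yellow fixed tray, open at the top, 120 x 180 x 28 mm high outside, walls and floor 5 mm thick (inside 110 x 170 mm). Origin: centre of its underside, so its floor is 5 mm above the origin; x across (short side), y along (long side), z up. Takes the two covers.
- red_tray: Red fixed tray, open at the top, 120 x 180 x 28 mm high outside, walls and floor 5 mm thick (inside 110 x 170 mm). Origin: centre of its underside, so its floor is 5 mm above the origin; x across (short side), y along (long side), z up. Takes the miscast collar.
- gauge: Brass plug gauge, a bystander standing among the castings: foot 44 mm in diameter and 22 mm high, stem 20 mm, head 26 mm, 66 mm tall. Loose, 0.3 kg. Origin: on the axis, at the underside. Leave it alone.
- scraper: Deburring scraper lying among the castings, pointing away from the robot; leave it alone. Loose, 130 mm long, 24 mm wide, 22 mm high: grey handle to -x, steel blade to +x. Origin: under its middle. (All other equipment is fixed and outside the castings and trays: under 60 mm high beyond the trays; a crate and a vise up to 150 mm high more than 0.45 m to the left and right.)
Mind the look-alikes: they are no part of the job. Leave any orange look-alike of the collar_b alone.

How it is judged (in metres and radians):
On the way:
1. the miscast collar is in the red tray, released and at rest, while the other four castings are still at their starting places (within 60 mm) (x of miscast in the frame of red_tray between -0.034 and 0.034 m and y of miscast in the frame of red_tray between -0.064 and 0.064 m and z of miscast in the frame of red_tray between 0 and 0.012 m and angle between miscast's own z axis and vertical below 0.15 rad and linear speed of miscast below 0.03 m/s and angular speed of miscast below 0.3 rad/s and contact force between the fingers and miscast below 0.1 N and distance of each of collar_a, collar_b, cover_a, cover_b from where it was at the start of the episode below 0.06 m), for 0.2 s.
At the end, for the whole second after the job is handed in: Miscast in the red tray, clean collars in the blue, covers in the yellow: each inside the walls (axis within 34 mm of the centre across, 64 mm along), upright (0.15 rad), flat on the floor (within 7 mm), released, at rest. Gauge moved under 20 mm, scraper under 25 mm (x of miscast in the frame of red_tray between -0.034 and 0.034 m and y of miscast in the frame of red_tray between -0.064 and 0.064 m and z of miscast in the frame of red_tray between 0 and 0.012 m and angle between each of miscast, collar_a, collar_b, cover_a, cover_b's own z axis and vertical below 0.15 rad and linear speed of each of miscast, collar_a, collar_b, cover_a, cover_b below 0.03 m/s and angular speed of each of miscast, collar_a, collar_b, cover_a, cover_b below 0.3 rad/s and contact force between the fingers and miscast below 0.1 N and x of collar_a in the frame of blue_tray between -0.034 and 0.034 m and y of collar_a in the frame of blue_tray between -0.064 and 0.064 m and z of collar_a in the frame of blue_tray between 0 and 0.012 m and contact force between the fingers and collar_a below 0.1 N and x of collar_b in the frame of blue_tray between -0.034 and 0.034 m and y of collar_b in the frame of blue_tray between -0.064 and 0.064 m and z of collar_b in the frame of blue_tray between 0 and 0.012 m and contact force between the fingers and collar_b below 0.1 N and x of cover_a in the frame of yellow_tray between -0.034 and 0.034 m and y of cover_a in the frame of yellow_tray between -0.064 and 0.064 m and z of cover_a in the frame of yellow_tray between 0 and 0.012 m and contact force between the fingers and cover_a below 0.1 N and x of cover_b in the frame of yellow_tray between -0.034 and 0.034 m and y of cover_b in the frame of yellow_tray between -0.064 and 0.064 m and z of cover_b in the frame of yellow_tray between 0 and 0.012 m and contact force between the fingers and cover_b below 0.1 N); the robot touches nothing.
It fails at once if the brass gauge is moved by more than 20 mm or tipped over (distance of gauge from where it was at the start of the episode above 0.02 m or angle between gauge's own z axis and vertical above 0.4 rad).
It fails at once if the scraper is moved by more than 25 mm (distance of scraper from where it was at the start of the episode above 0.025 m).
It also fails if it takes over 125 s, if anything falls off the work surface, if the arm or the gripper's body presses on something with over 40 N, if the wrist force passes 120 N, or if a joint passes its speed limit or range.

## Working session

There is one attempt and no reset: what is moved stays moved. The work goes in short steps, Python scripts to look and compute and a shell command to move; the robot and the scene stay as the last step left them, time stands still between calls to the robot, and variables do not carry over. Pictures are saved under pics/ and viewed, at most 14 in all, crops included, and the job is handed in when it is done.

```bash
mkdir -p pics; ls; python3 - <<'E'
from rig import r
import cv2
print(r.sense())
for n in("top","scene"):
    cv2.imwrite(f"pics/{n}0.png",r.grab_frame(n)[:,:,::-1]); print(r.camera_params(n))
print(r.camera_params("wrist"))
E
```

```text
pics
{'clock': 0.0, 'qpos': array([-1.23440408e+00,  3.53645584e-01,  1.63416990e+00,  2.11661434e-05,
        1.15517889e+00, -2.39560204e-03]), 'qvel': array([-0.00052585, -0.0001632 , -0.00020197,  0.00026429,  0.00085751,
       -0.00035046]), 'joint_efforts': array([ 3.06474489e-03, -6.05255985e+01, -3.42065120e+01,  2.43711747e-04,
        9.58128454e-03,  2.17783338e-05]), 'eef_pos': array([ 207.55968603, -589.00080933,  225.04797838]), 'tcp_rot': array([-3.14019098e+00, -2.27101258e-05,  3.38779275e-01]), 'contact_force': array([0.60034265, 0.65490413, 0.34685598]), 'wrist_torque': array([-0.00689605, -0.00394159,  0.00094086]), 'grasp_force': 0.0, 'opening': 0.9981285196078213}
{'fx': 365.4984271275016, 'fy': 365.4984271275016, 'cx': 251.91284872811488, 'cy': 186.90440603826045, 'rvec': array([ 2.18350999, -2.19840777,  0.02776627]), 'tvec': array([  13.12542945,  416.16281764, 1021.34467014])}
{'fx': 407.4793765953815, 'fy': 407.4793765953815, 'cx': 253.17246745994203, 'cy': 193.88981166088473, 'rvec': array([ 0.84512853,  2.33834462, -1.33059374]), 'tvec': array([ 336.57724603, -112.0558454 , 1234.47575522])}
{'fx': 286.45800545796266, 'fy': 286.45800545796266, 'cx': 252.70935514035486, 'cy': 188.78507843922367, 'hand_eye': array([[ 3.49631683e-04, -9.56637151e-01, -2.91282063e-01,
         7.42146333e+01],
       [ 9.99999934e-01,  3.64453632e-04,  3.37053349e-06,
         1.67712187e-01],
       [ 1.02934428e-04, -2.91282044e-01,  9.56637214e-01,
        -1.47891548e+02],
       [ 0.00000000e+00,  0.00000000e+00,  0.00000000e+00,
         1.00000000e+00]])}
```

View pics/top0.png

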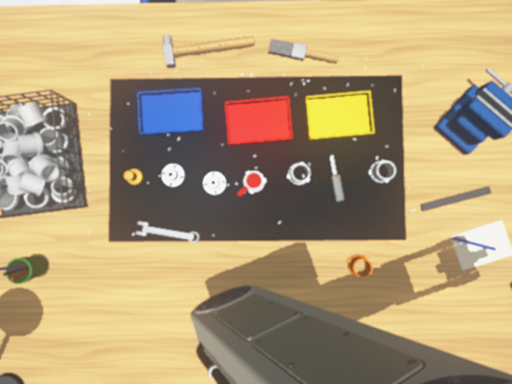

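View pics/scene0.png

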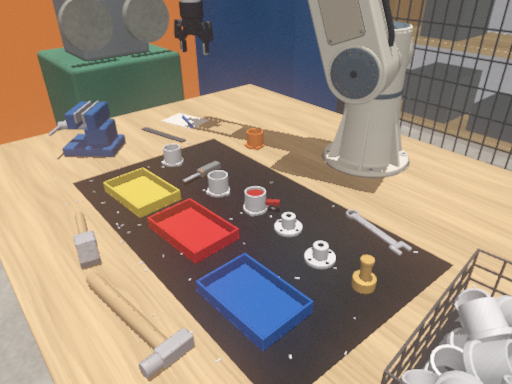

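The top view (up is +x, left is +y) shows these candidates:
- **Round white castings:** (173,175) and (214,182) are discs with bosses, so they are the covers. (300,173) and (382,171) are open rings, so they are the clean collars. (254,181) has a red skin and a red stub pointing lower-left, so it is the miscast.
- **Leave alone:** the gauge at (133,176), the scraper at (337,178) and the orange look-alike at (360,265), which is off the mat.
- **Trays:** blue at (170,111), red at (258,120), yellow at (340,115).

The scene view agrees. Next I'll measure from both views and confirm with one crop.

```bash
cat > h.py <<'E'
import numpy as np, cv2
from rig import r
from scipy.spatial.transform import Rotation as Ro
def cam(n, s=None):
    p=r.camera_params(n); K=(p['fx'],p['fy'],p['cx'],p['cy'])
    if n=='wrist':
        H=p['hand_eye']; T=Ro.from_euler('xyz',s['tcp_rot']).as_matrix()
        return K, T@H[:3,:3], T@H[:3,3]+s['eef_pos']
    R=cv2.Rodrigues(p['rvec'])[0]; return K, R.T, -R.T@p['tvec']
def ray(c,uv):
    K,R,o=c; d=R@np.array([(uv[0]-K[2])/K[0],(uv[1]-K[3])/K[1],1]); return o,d/np.linalg.norm(d)
def at(c,uv,z):
    o,d=ray(c,uv); return o+d*(z-o[2])/d[2]
def tri(rays):
    A=[];b=[]
    for o,d in rays:
        P=np.eye(3)-np.outer(d,d); A.append(P); b.append(P@o)
    x=np.linalg.lstsq(np.vstack(A),np.hstack(b),rcond=None)[0]
    return x, max(np.linalg.norm(np.cross(x-o,d)) for o,d in rays)
def mask(im,name):
    h=cv2.cvtColor(im,cv2.COLOR_RGB2HSV); H,S,V=cv2.split(h); H=H.astype(int)
    if name=='white': m=(S<60)&(V>120)
    elif name=='red': m=((H<8)|(H>172))&(S>130)&(V>70)
    elif name=='blue': m=(abs(H-112)<12)&(S>130)&(V>70)
    elif name=='yellow': m=(abs(H-28)<6)&(S>170)&(V>90)
    return (m*255).astype(np.uint8)
def blobs(m,amin=30):
    cs=cv2.findContours(m,cv2.RETR_EXTERNAL,cv2.CHAIN_APPROX_NONE)[0]
    return sorted([c[:,0] for c in cs if cv2.contourArea(c)>amin],key=lambda c:c[:,0].mean())
E
python3 - <<'E'
from h import *
np.set_printoptions(precision=1,suppress=True)
ims={n:r.grab_frame(n) for n in('top','scene')}
t=ims['top'];C={n:cam(n) for n in ims}
print('campos',C['top'][2],C['scene'][2])
cv2.imwrite('pics/crop.png',cv2.resize(t[80:245,100:410],None,fx=2.5,fy=2.5,interpolation=cv2.INTER_CUBIC)[:,:,::-1])
for n in ims:
  for col in('white','red','blue','yellow'):
    for c in blobs(mask(ims[n],col),40):
        (x,y),w,a=cv2.minAreaRect(c.astype(np.float32)); 
        if n=='top' and not(105<x<410 and 80<y<245): continue
        if n=='scene' and not(90<x<420 and 130<y<330): continue
        print(n,col,[round(v) for v in(x,y,*w,a)], 'z0',at(C[n],(x,y),0)[:2],'z28',at(C[n],(x,y),28)[:2],'z50',at(C[n],(x,y),50)[:2])
# trays: corners at z=28 and triangulated centroid
for col in('blue','red','yellow'):
    B={n:max([c for c in blobs(mask(ims[n],col),300)if n=='scene' or 80<c[:,1].mean()<150],key=cv2.contourArea) for n in ims}
    cen=[]
    for n in ims:
        q=cv2.approxPolyDP(cv2.convexHull(B[n]),6,True)[:,0]; print(col,n,q.tolist(),[at(C[n],p,28)[:2].round().tolist() for p in q])
E
```

```text
campos [ 371.8   -7.8 1038.4] [961.7 654.9 544.1]
top white [166, 231, 68, 16, 7] z0 [292.4 256.5] z28 [294.5 249.4] z50 [296.2 243.8]
top white [173, 175, 23, 24, 45] z0 [453.  236.6] z28 [450.9 230. ] z50 [449.1 224.8]
top white [214, 183, 24, 24, 45] z0 [428.6 118.5] z28 [427.  115.1] z50 [425.8 112.4]
top white [254, 182, 24, 23, 90] z0 [430.5   3. ] z28 [429.    2.7] z50 [427.7   2.5]
top white [298, 173, 24, 24, 90] z0 [ 455.2 -120.8] z28 [ 453.  -117.8] z50 [ 451.2 -115.4]
top white [336, 177, 47, 8, 80] z0 [ 442.  -227.6] z28 [ 440.1 -221.7] z50 [ 438.6 -217. ]
top white [382, 171, 26, 25, 28] z0 [ 459.9 -359.5] z28 [ 457.5 -350. ] z50 [ 455.6 -342.6]
top red [242, 191, 6, 11, 45] z0 [404.5  39.4] z28 [403.6  38.2] z50 [402.9  37.2]
top red [254, 180, 12, 13, 90] z0 [436.3   5.8] z28 [434.5   5.4] z50 [433.2   5.2]
top red [258, 120, 46, 67, 85] z0 [607.6  -9. ] z28 [601.2  -8.9] z50 [596.2  -8.9]
top blue [170, 111, 43, 65, 87] z0 [636.8 246.1] z28 [629.6 239.3] z50 [624.  233.9]
top yellow [339, 115, 44, 66, 85] z0 [ 620.6 -240.9] z28 [ 613.9 -234.6] z50 [ 608.6 -229.7]
sce
[... 1120 characters left out ...]
] z28 [635.4 251.8] z50 [649.3 269. ]
blue top [[199, 88], [202, 130], [139, 133], [138, 92]] [[694.0, 157.0], [575.0, 148.0], [569.0, 325.0], [685.0, 329.0]]
blue scene [[244, 253], [312, 300], [312, 311], [263, 350], [197, 282]] [[581.0, 150.0], [570.0, 324.0], [588.0, 341.0], [700.0, 347.0], [697.0, 159.0]]
red top [[289, 96], [292, 139], [228, 144], [225, 101]] [[669.0, -95.0], [548.0, -102.0], [535.0, 76.0], [657.0, 84.0]]
red scene [[147, 217], [190, 198], [237, 227], [239, 238], [195, 263]] [[669.0, -92.0], [552.0, -99.0], [538.0, 71.0], [558.0, 105.0], [671.0, 113.0]]Traceback (most recent call last):
  File "<stdin>", line 16, in <module>
ValueError: max() iterable argument is empty
```

View pics/crop.png

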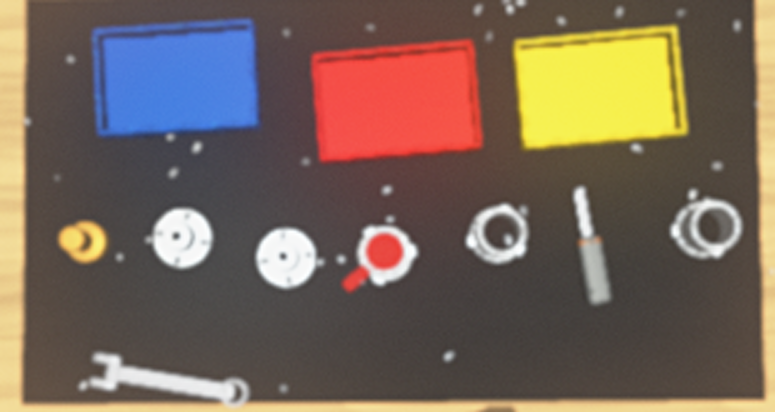

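The crop confirms it: the red-skinned casting at (384,250) in the crop has a stub to the lower-left, so it is the miscast. The two open rings, (498,233) and (712,227), are the clean collars. The coarse miscast axis is (433,5), with the stub at about 132°. I'll move the wrist above it and refine.

```bash
python3 -m jog '[[[0,0,-0.14],[0,0,0],1],[[0,0,-0.14],[0,0,0],1],[[0,0,-0.14],[0,0,0],1],[[0,0,-0.14],[0,0,0],1],[[0,0,-0.14],[0,0,0],1],[[0,0,-0.14],[0,0,0],1],[[0,0,-0.14],[0,0,0],1],[[0,0,-0.14],[0,0,0],1],[[0,0,-0.14],[0,0,0],1],[[0,0,-0.14],[0,0,0],1],[[0,0,-0.14],[0,0,0],1],[[0,0,-0.14],[0,0,0],1]]' && python3 -m jog '[[[0,0,-0.14],[0,0,0],1],[[0,0,-0.14],[0,0,0],1],[[0,0,0],[0.021,0.040,0],1],[[0,0,0],[0.021,0.040,0],1],[[0,0,0],[0.021,0.040,0],1],[[0,0,0],[0.021,0.040,0],1],[[0,0,0],[0.021,0.040,0],1],[[0,0,0],[0.021,0.040,0],1],[[0,0,0],[0.021,0.040,0],1],[[0,0,0],[0.021,0.040,0],1],[[0,0,0],[0.021,0.040,0],1],[[0,0,0],[0.021,0.040,0],1]]' && python3 -m jog '[[[0,0,0],[0.021,0.040,0],1],[[0,0,0],[0.021,0.040,0],1],[[0,0,0],[0.021,0.040,0],1],[[0,0,0],[0.021,0.040,0],1],[[0,0,0],[0,0,0],1],[[0,0,0],[0,0,0],1]]'
cat >> h.py <<'E'
def snap(name):
    s=r.sense(); im=r.grab_frame('wrist'); cv2.imwrite(f'pics/{name}.png',im[:,:,::-1]); np.savez(f'pics/{name}.npz',im=im,e=s['eef_pos'],t=s['tcp_rot'])
    return im,cam('wrist',s),s
def load(name):
    d=np.load(f'pics/{name}.npz'); return d['im'],cam('wrist',dict(eef_pos=d['e'],tcp_rot=d['t']))
def plan(xy,yaw,z=None):
    "shift in tool axes (mm) after the turn rz"
    s=r.sense(); p=s['eef_pos']; y0=s['tcp_rot'][2]; d=np.array(xy)-p[:2]
    print('pos',p.round(1),'yaw',round(y0,3),'rz',round(y0-yaw,3),'x',round(np.cos(yaw)*d[0]+np.sin(yaw)*d[1],1),'y',round(np.sin(yaw)*d[0]-np.cos(yaw)*d[1],1),'z',None if z is None else round(p[2]-z,1))
E
python3 - <<'E'
from h import *
im,c,s=snap('w1'); print(s['clock'],s['eef_pos'],s['tcp_rot'],s['opening'])
E
```

```text
clock: 1.4
eef_pos: [207.7, -589.3, 225.6]
tcp_rot: [3.142, -0.0, 2.025]
contact_force: [0.6, -0.2, 0.2]
opening: 0.999
grasp_force: 0.0
clock: 2.6
eef_pos: [366.9, -164.9, 226.0]
tcp_rot: [3.141, 0.001, 2.298]
contact_force: [0.6, -0.2, 0.8]
opening: 1.001
grasp_force: 0.0
clock: 3.2
eef_pos: [430.0, 3.5, 225.6]
tcp_rot: [-3.141, -0.0, 2.302]
contact_force: [-0.3, -0.0, 0.4]
opening: 1.0
grasp_force: 0.0
3.2 [430.04714137   3.48840924 225.59717673] [-3.14100362e+00 -1.90328315e-04  2.30188947e+00] 0.9996253041108394
```

View pics/w1.png

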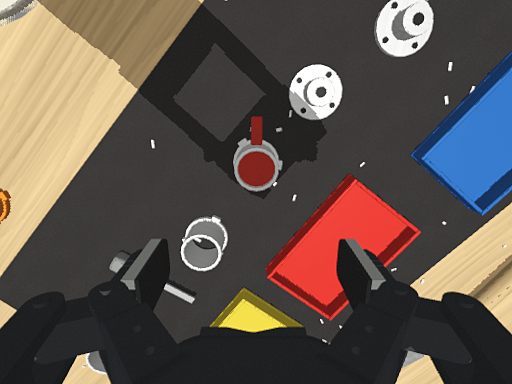

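The wrist view shows the miscast skin at (257,168) with its stub straight up at (257,130), so the tool yaw already matches. The covers are at (316,92) and (404,25), a collar is at (205,240), and the fingers are clear. I'll take a second view for heights.

```bash
python3 -m jog '[[[0,0,0],[-0.04,0,0],1],[[0,0,0],[-0.04,0,0],1],[[0,0,0],[0,0,0],1],[[0,0,0],[0,0,0],1]]'
python3 - <<'E'
from h import *
np.set_printoptions(precision=1,suppress=True)
im2,c2,s=snap('w2'); im1,c1=load('w1')
def reds(im):
    bs=[c for c in blobs(mask(im,'red'),40) if cv2.contourArea(c)<2500]
    o=[]
    for c in bs:
        M=cv2.moments(c); o.append((M['m10']/M['m00'],M['m01']/M['m00'],M['m00'])); 
    return o
print(reds(im1),reds(im2))
from itertools import product
for a,b in product(reds(im1),reds(im2)):
    x,e=tri([ray(c1,a[:2]),ray(c2,b[:2])]); print(np.round(a),np.round(b),x,'err',round(e,2))
for im,c in((im1,c1),(im2,c2)):
    for a in blobs(mask(im,'white'),150):
        (x,y),w,an=cv2.minAreaRect(a.astype(np.float32)); print('white',round(x),round(y),np.round(w),at(c,(x,y),8)[:2],at(c,(x,y),50)[:2])
E
```

```text
clock: 3.65
eef_pos: [482.7, -58.9, 225.4]
tcp_rot: [-3.141, -0.001, 2.295]
contact_force: [-0.1, -0.1, -0.1]
opening: 1.001
grasp_force: 0.0
[(256.0028535758873, 168.46192259675405, 934.5), (256.27701934015926, 129.7064846416382, 293.0)] [(258.0239120038259, 54.60401721664275, 348.5), (257.97333880229695, 95.1501230516817, 1219.0)]
[256. 168. 934.] [258.  55. 348.] [415.6  22.8 154. ] err 0.32
[256. 168. 934.] [ 258.   95. 1219.] [433.3   5.4  45.8] err 0.05
[256. 130. 293.] [258.  55. 348.] [404.9  37.6  27.7] err 0.03
[256. 130. 293.] [ 258.   95. 1219.] [ 432.1   15.4 -346.9] err 0.88
white 12 8 [16. 24.] [113.  -46.8] [143.8 -34.7]
white 19 13 [ 8. 44.] [121.4 -46.4] [151.1 -34.3]
white 179 293 [32.  6.] [ 481.7 -220.3] [ 470.1 -188.2]
white 204 243 [43. 57.] [ 456.2 -130.1] [ 447.5 -108.4]
white 257 165 [48. 51.] [437.    3.5] [430.5   9.8]
white 315 92 [52. 56.] [429.2 117.7] [423.6 110.9]
white 404 28 [56. 57.] [455.5 233.7] [446.9 213.6]
white 128 221 [52. 15.] [ 408.3 -235.8] [ 411.2 -209.1]
white 172 242 [45. 12.] [ 473.9 -221.3] [ 469.2 -196.2]
white 204 185 [47. 57.] [ 455.5 -125.9] [ 453.  -111.8]
white 259 95 [52. 52.] [434.    7.3] [433.9   6.1]
white 321 24 [47. 56.] [435.2 111.3] [435.   98.1]
```

View pics/w2.png

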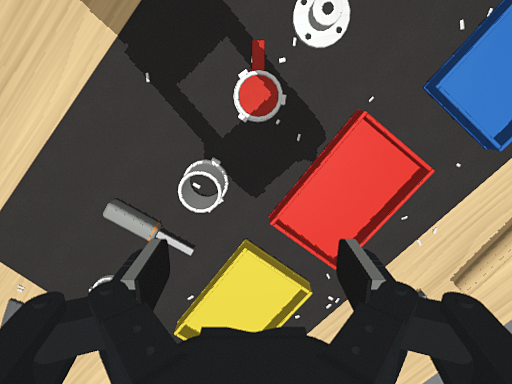

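The miscast axis is (433,5) with the skin at z≈46 (43 expected), and the stub is at 2.29 rad, which matches the tool yaw. I'll go over it, descend and grip.

```bash
python3 -m jog '[[[0,0,0],[0.04,0.0025,0],1],[[0,0,0],[0.041,0.0025,0],1],[[0,0,0],[0,0,0.04],1],[[0,0,0],[0,0,0.04],1],[[0,0,0],[0,0,0.04],1],[[0,0,0],[0,0,0.03],1],[[0,0,0],[0,0,0.02],1],[[0,0,0],[0,0,0.015],1],[[0,0,0],[0,0,0],1],[[0,0,0],[0,0,0],1]]' && python3 -m jog '[[[0,0,0],[0,0,0],0.3],[[0,0,0],[0,0,0],0],[[0,0,0],[0,0,0],-1],[[0,0,0],[0,0,0],-1],[[0,0,0],[0,0,0],-1],[[0,0,0],[0,0,0],-1],[[0,0,0],[0,0,0],-1],[[0,0,0],[0,0,0],-1]]' 50
```

```text
clock: 4.7
eef_pos: [432.6, 6.7, 41.1]
tcp_rot: [-3.141, -0.0, 2.299]
contact_force: [0.4, -0.5, -0.1]
opening: 1.001
grasp_force: 0.0
clock: 5.5
eef_pos: [432.9, 6.7, 40.9]
tcp_rot: [-3.141, -0.0, 2.299]
contact_force: [-0.0, 0.0, -0.4]
opening: 0.002
grasp_force: 0.0
```

The fingers shut on nothing, so I'll look before moving.

```bash
python3 - <<'E'
from h import *
im,c,s=snap('w3'); t=r.grab_frame('scene'); t2=r.grab_frame('top')
print(s)
a=np.hstack([im,cv2.resize(t[130:290,150:363],(512,384))])
cv2.imwrite('pics/m3.png',cv2.resize(a,(800,300),interpolation=cv2.INTER_AREA)[:,:,::-1])
E
```

```text
{'clock': 5.5, 'qpos': array([ 1.19633742e-02,  3.53091079e-01,  2.17542402e+00, -4.17964053e-05,
        6.13388273e-01, -7.16052012e-01]), 'qvel': array([-1.83824027e-03,  7.75346250e-03,  5.61733705e-03,  3.77693561e-05,
       -3.21518862e-03,  1.07063789e-03]), 'joint_efforts': array([ 8.18394357e-02, -4.56218433e+01, -1.93710423e+01,  7.81563314e-03,
       -4.66742332e-02,  1.99510305e-04]), 'eef_pos': array([432.85974954,   6.67043936,  40.9141776 ]), 'tcp_rot': array([-3.14134246e+00, -1.85816263e-04,  2.29884587e+00]), 'contact_force': array([-0.04053197,  0.01818775, -0.37066519]), 'wrist_torque': array([ 0.0354561 , -0.00767305,  0.01301731]), 'grasp_force': 0.0, 'opening': 0.001957025277662984}
```

View pics/m3.png

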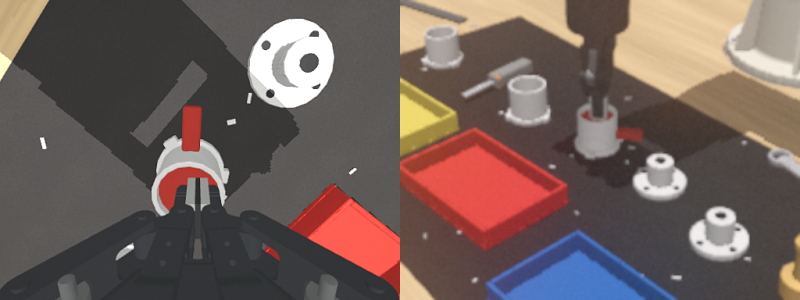

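The scene half shows the shut fingertips at about (598,112), only level with the collar's rim. The wrist view projects them near tool z≈-10, so the tips stand about 30 mm higher than the nominal 25 mm ahead of the TCP. Nothing has moved. I'll feel for the red skin (z≈43–46) with small steps to measure the real tip offset.

```bash
for i in 1; do python3 -m jog '[[[0,0,0],[0,0,0.002],-1],[[0,0,0],[0,0,0],-1]]'|egrep 'eef|contact'; done; python3 -m jog '[[[0,0,0],[0,0,0.002],-1],[[0,0,0],[0,0,0],-1]]'|egrep 'eef|contact'; python3 -m jog '[[[0,0,0],[0,0,0.001],-1],[[0,0,0],[0,0,0],-1]]'|egrep 'eef|contact'
```

```text
eef_pos: [432.8, 6.6, 38.4]
contact_force: [-0.6, 1.2, -0.5]
eef_pos: [433.2, 6.7, 37.5]
contact_force: [-5.1, 0.3, 19.1]
eef_pos: [433.3, 6.7, 37.4]
contact_force: [-9.4, 0.1, 37.7]
```

Contact came at TCP z≈38 on the skin, so the shut tips stand about 5–8 mm behind the reported TCP. I'll lift, open, go down to TCP z≈2 (tips about 14 mm up when gripping) and close.

```bash
python3 -m jog '[[[0,0,0],[0,0,-0.01],-1],[[0,0,0],[0,0,-0.02],-1],[[0,0,0],[0,0,0],1],[[0,0,0],[0,0,0],1],[[0,0,0],[0,0,0],1],[[0,0,0],[0,0,0],1],[[0,0,0],[0,0,0],1],[[0,0,0],[0,0,0],1]]' && python3 - <<'E'
from h import *
s=r.sense();print(s['contact_force'])
bs=[(cv2.moments(c)) for c in blobs(mask(r.grab_frame('top'),'red'),30)]
print([(round(m['m10']/m['m00'],1),round(m['m01']/m['m00'],1)) for m in bs])
plan((433.3,5.4),2.293,2)
E
```

```text
clock: 7.05
eef_pos: [433.0, 6.7, 65.4]
tcp_rot: [-3.141, -0.0, 2.299]
contact_force: [-0.9, 0.5, 0.0]
opening: 0.993
grasp_force: 0.0
[-0.86464862  0.47100487  0.01101216]
[(258.6, 119.1)]
pos [433.    6.7  65.5] yaw 2.299 rz 0.006 x -1.2 y -0.6 z 63.5
```

```bash
python3 -m jog '[[[0,0,0],[-0.001,0,0.02],1],[[0,0,0],[0,0,0.02],1],[[0,0,0],[0,0,0.015],1],[[0,0,0],[0,0,0.008],1],[[0,0,0],[0,0,0],1]]' && python3 -m jog '[[[0,0,0],[0,0,0],0.4],[[0,0,0],[0,0,0],0],[[0,0,0],[0,0,0],-1],[[0,0,0],[0,0,0],-1],[[0,0,0],[0,0,0],-1],[[0,0,0],[0,0,0],-1],[[0,0,0],[0,0,0],-1]]' 50
```

```text
clock: 7.6
eef_pos: [433.2, 5.9, 2.0]
tcp_rot: [-3.14, -0.001, 2.299]
contact_force: [0.2, -0.2, -0.8]
opening: 1.001
grasp_force: 0.0
clock: 8.3
eef_pos: [433.7, 5.8, 3.7]
tcp_rot: [-3.142, 0.0, 2.299]
contact_force: [-3.1, -1.2, 9.1]
opening: 0.601
grasp_force: 50.2
```

The grip holds at opening 0.60 (51 mm) and 50 N. The tips grazed the flange, so I'll grip other collars a bit higher. Next I'll lift, turn the stub along the red tray's long side (1.641 rad) and carry it to (603,-20).

```bash
python3 -m jog '[[[0,0,0],[0,0,-0.01],-1],[[0,0,0],[0,0,-0.03],-1],[[0,0,0],[0,0,-0.03],-1],[[0,0,0],[0,0,-0.03],-1],[[0,0,0.13],[0,0,0],-1],[[0,0,0.13],[0,0,0],-1],[[0,0,0.13],[0,0,0],-1],[[0,0,0.13],[0,0,0],-1],[[0,0,0.138],[0,0,0],-1],[[0,0,0],[0,0,0],-1]]' && python3 -m jog '[[[0,0,0],[-0.008,0.034,0],-1],[[0,0,0],[-0.008,0.034,0],-1],[[0,0,0],[-0.008,0.034,0],-1],[[0,0,0],[-0.007,0.034,0],-1],[[0,0,0],[-0.007,0.032,0],-1],[[0,0,0],[0,0,0],-1],[[0,0,0],[0,0,0],-1]]'; python3 -c "
from h import *
plan((603,-20),1.641,10)"
```

```text
clock: 9.3
eef_pos: [434.0, 6.0, 103.5]
tcp_rot: [3.141, -0.0, 1.639]
contact_force: [0.7, 0.1, -3.0]
opening: 0.604
grasp_force: 53.3
clock: 10.0
eef_pos: [604.0, -20.3, 102.7]
tcp_rot: [-3.141, -0.0, 1.644]
contact_force: [-0.8, -0.2, -2.4]
opening: 0.603
grasp_force: 53.6
pos [604.  -20.3 102.7] yaw 1.644 rz 0.003 x 0.3 y -0.9 z 92.7
```

```bash
python3 -m jog '[[[0,0,0],[0,0,0.03],-1],[[0,0,0],[0,0,0.03],-1],[[0,0,0],[0,0,0.02],-1],[[0,0,0],[0,0,0.007],-1],[[0,0,0],[0,0,0.004],-1],[[0,0,0],[0,0,0.002],-1],[[0,0,0],[0,0,0],-1]]' && python3 -m jog '[[[0,0,0],[0,0,0],0.35],[[0,0,0],[0,0,0],0.5],[[0,0,0],[0,0,0],0.5],[[0,0,0],[0,0,0],0.5],[[0,0,0],[0,0,0],0.5],[[0,0,0],[0,0,-0.01],0.5],[[0,0,0],[0,0,-0.03],0.5],[[0,0,0],[0,0,-0.04],0.5],[[0,0,0],[0,0,-0.04],0.5],[[0,0,0],[0,0,-0.04],0.5],[[0,0,0],[0,0,0],0.5],[[0,0,0],[0,0,0],0.5]]'; python3 - <<'E'
from h import *
im,c,s=snap('w4'); print(s['eef_pos'])
cv2.imwrite('pics/m4.png',im[:,:,::-1])
E
```

```text
clock: 10.7
eef_pos: [604.5, -20.2, 10.6]
tcp_rot: [3.141, 0.0, 1.641]
contact_force: [-0.3, 0.6, -1.7]
opening: 0.602
grasp_force: 53.5
clock: 11.9
eef_pos: [604.8, -20.2, 171.5]
tcp_rot: [3.139, 0.0, 1.641]
contact_force: [0.2, 0.3, -0.7]
opening: 0.749
grasp_force: 0.0
[604.75113141 -20.22470751 171.47920147]
```

View pics/m4.png

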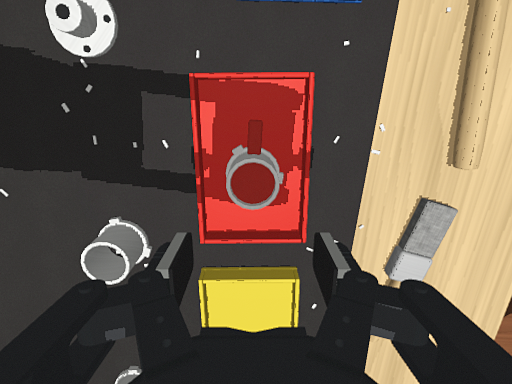

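The miscast sits flat in the red tray: skin at (252,182), stub at (255,137) along the long side, fingers clear. Next I'll refine the other castings and their heights by triangulating from the views I already have.

```bash
python3 - <<'E'
from h import *
np.set_printoptions(precision=1,suppress=True)
T,S=cam('top'),cam('scene'); t=r.grab_frame('top'); sc=r.grab_frame('scene')
(i1,c1),(i2,c2)=load('w1'),load('w2')
def cen(im,near):
    b=min(blobs(mask(im,'white'),60),key=lambda c:np.hypot(*(np.array(cv2.minAreaRect(c.astype(np.float32))[0])-near)))
    return cv2.minAreaRect(cv2.convexHull(b).astype(np.float32))[0]
for n,l in dict(coverA=[(t,T,(173,175)),(sc,S,(320,256)),(i1,c1,(404,28))],coverB=[(t,T,(214,183)),(sc,S,(288,225)),(i1,c1,(315,92))],
  collar1=[(t,T,(300,173)),(sc,S,(216,183)),(i1,c1,(204,243)),(i2,c2,(204,185))],collar2=[(t,T,(382,171)),(sc,S,(172,155))]).items():
    p=[cen(i,q) for i,c,q in l]; print(n,np.array(p),*tri([ray(c,q) for (i,c,_),q in zip(l,p)]))
# yellow tray corners, top
y=mask(t,'yellow'); y[:,:300]=0;y[:80]=0;y[145:]=0;y[:,385:]=0
q=cv2.boxPoints(cv2.minAreaRect(np.vstack(blobs(y,100)))); print(q,[at(T,p,28)[:2].round().tolist() for p in q])
plan((453,-118),1.571,170)
E
```

```text
coverA [[172.5 174.5]
 [320.2 256. ]
 [404.5  28. ]] [453.9 235.8   6.6] 2.353816977111559
coverB [[233.8 201.5]
 [288.3 225.3]
 [315.5  91.7]] [404.3  92.6  -8.4] 41.37488798142156
collar1 [[335.8 177.3]
 [216.  183. ]
 [203.5 242.7]
 [204.1 185.3]] [ 448.5 -166.4   -7.7] 61.70332120880837
collar2 [[382.5 170.5]
 [172.  155. ]] [ 458.5 -351.9   22.8] 0.05327856740645607
[[319.4  94.4]
 [370.8  90.1]
 [374.4 133.5]
 [323.1 137.7]] [[672.0, -180.0], [683.0, -323.0], [561.0, -330.0], [550.0, -188.0]]
pos [603.2 -20.2 168.6] yaw 1.641 rz 0.07 x -97.8 y -150.2 z -1.4
```

The arm partly hides cover B and collar 1 in the top view now, so the first-pass values stand: collar1 (453,-118), cover B (428,118), cover A (454,235), collar2 (458,-351). The mid-heights fit castings standing on the mat. I'll take collar1 next.

```bash
python3 -m jog '[[[0,0,0.07],[0,0,0],0.5],[[0,0,0],[-0.025,-0.038,0],1],[[0,0,0],[-0.025,-0.038,0],1],[[0,0,0],[-0.024,-0.038,0],1],[[0,0,0],[-0.024,-0.037,0],1],[[0,0,0],[0,0,0],1],[[0,0,0],[0,0,0],1]]'; python3 - <<'E'
from h import *
im,c,s=snap('w5'); plan((453,-118),1.571,9)
E
```

```text
clock: 12.75
eef_pos: [452.3, -118.5, 169.1]
tcp_rot: [-3.14, -0.0, 1.569]
contact_force: [-0.1, 0.0, 1.1]
opening: 1.0
grasp_force: 0.0
pos [ 453.3 -118.2  169.4] yaw 1.57 rz -0.001 x 0.2 y -0.3 z 160.4
```

View pics/w5.png

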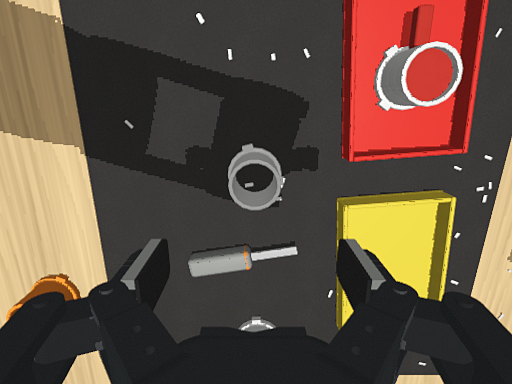

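The collar's rim is at (255,184), which gives (455,-120.5). The scraper at (245,260) is clear of the finger line. I'll descend and grip.

```bash
python3 -m jog '[[[0,0,0],[-0.002,0.002,0.04],1],[[0,0,0],[0,0,0.04],1],[[0,0,0],[0,0,0.04],1],[[0,0,0],[0,0,0.025],1],[[0,0,0],[0,0,0.015],1],[[0,0,0],[0,0,0],1]]' && python3 -m jog '[[[0,0,0],[0,0,0],0.4],[[0,0,0],[0,0,0],0],[[0,0,0],[0,0,0],-1],[[0,0,0],[0,0,0],-1],[[0,0,0],[0,0,0],-1],[[0,0,0],[0,0,0],-1],[[0,0,0],[0,0,0],-1]]' 50; python3 -m jog '[[[0,0,0],[0,0,-0.01],-1],[[0,0,0],[0,0,-0.03],-1],[[0,0,0],[0,0,-0.03],-1],[[0,0,0],[0,0,-0.04],-1],[[0,0,0],[0,0,0],-1]]';python3 -c "
from h import *
plan((629,277),1.571+.05,16)"
```

```text
clock: 13.4
eef_pos: [454.5, -119.1, 7.3]
tcp_rot: [-3.138, -0.001, 1.572]
contact_force: [-0.2, 0.5, -0.1]
opening: 1.002
grasp_force: 0.0
clock: 14.1
eef_pos: [456.0, -120.2, 11.0]
tcp_rot: [3.14, 0.0, 1.571]
contact_force: [-1.3, 2.9, 6.7]
opening: 0.605
grasp_force: 51.6
clock: 14.6
eef_pos: [458.3, -121.1, 125.0]
tcp_rot: [3.133, 0.002, 1.571]
contact_force: [0.6, -0.1, -1.5]
opening: 0.6
grasp_force: 52.9
pos [ 458.3 -121.1  125. ] yaw 1.571 rz -0.05 x 389.1 y 190.4 z 109.0
```

```bash
python3 -m jog '[[[0,0,-0.05],[0,0,0],-1],[[0,0,0],[0.040,0.019,0],-1],[[0,0,0],[0.040,0.019,0],-1],[[0,0,0],[0.040,0.019,0],-1],[[0,0,0],[0.040,0.019,0],-1],[[0,0,0],[0.040,0.019,0],-1],[[0,0,0],[0.040,0.019,0],-1],[[0,0,0],[0.040,0.019,0],-1],[[0,0,0],[0.040,0.019,0],-1],[[0,0,0],[0.040,0.019,0],-1],[[0,0,0],[0.031,0.019,0],-1],[[0,0,0],[0,0,0],-1]]';python3 -m jog '[[[0,0,0],[0,0,0],-1],[[0,0,0],[0,0,0],-1]]'; python3 - <<'E'
from h import *
plan((629,280),1.621,16)
im,c,s=snap('w6')
p=r.grab_frame('scene'); cv2.imwrite('pics/s6.png',np.hstack([cv2.resize(im,(400,300)),cv2.resize(p[130:370,150:470],(400,300))])[:,:,::-1])
E
```

```text
clock: 15.8
eef_pos: [627.0, 284.0, 119.7]
tcp_rot: [3.139, -0.002, 1.624]
contact_force: [0.1, 0.6, -1.2]
opening: 0.601
grasp_force: 52.9
clock: 16.0
eef_pos: [624.4, 278.7, 119.3]
tcp_rot: [-3.14, 0.001, 1.62]
contact_force: [0.0, 0.1, -2.3]
opening: 0.599
grasp_force: 52.9
pos [624.4 278.7 119.3] yaw 1.62 rz -0.001 x 1.1 y 4.6 z 103.3
```

View pics/s6.png

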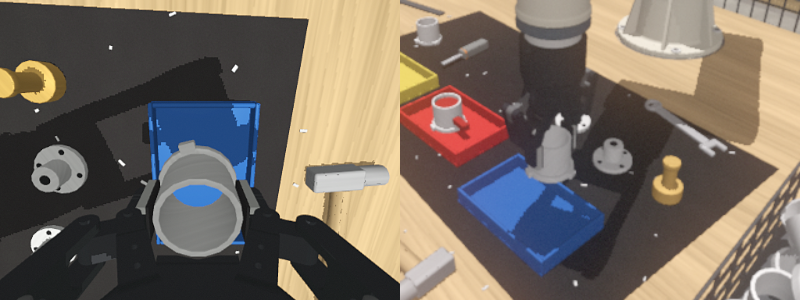

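The collar is held upright over the blue tray. I'll lower it, release with a limited opening and withdraw.

```bash
python3 -m jog '[[[0,0,0],[0.001,0.004,0],-1],[[0,0,0],[0,0,0.03],-1],[[0,0,0],[0,0,0.03],-1],[[0,0,0],[0,0,0.025],-1],[[0,0,0],[0,0,0.012],-1],[[0,0,0],[0,0,0.006],-1],[[0,0,0],[0,0,0],-1],[[0,0,0],[0,0,0],-1]]'; python3 -m jog '[[[0,0,0],[0,0,0.002],-1],[[0,0,0],[0,0,0],-1]]'
```

```text
clock: 16.9
eef_pos: [630.2, 281.2, 17.9]
tcp_rot: [3.14, -0.001, 1.621]
contact_force: [0.1, -0.1, -1.0]
opening: 0.602
grasp_force: 52.9
clock: 17.1
eef_pos: [630.4, 281.4, 16.1]
tcp_rot: [3.139, -0.001, 1.621]
contact_force: [-0.6, -1.0, 4.1]
opening: 0.6
grasp_force: 53.3
```

```bash
python3 -m jog '[[[0,0,0],[0,0,0],0.35],[[0,0,0],[0,0,0],0.5],[[0,0,0],[0,0,0],0.5],[[0,0,0],[0,0,0],0.5],[[0,0,0],[0,0,-0.01],0.5],[[0,0,0],[0,0,-0.03],0.5],[[0,0,0],[0,0,-0.04],0.5],[[0,0,0],[0,0,-0.04],0.5],[[0,0,0],[0,0,-0.04],0.5],[[0,0,0],[0,0,0],0.5]]'; python3 -c "
from h import *
plan((454,236),1.571,170)"
```

```text
clock: 18.1
eef_pos: [632.6, 282.5, 182.3]
tcp_rot: [3.132, -0.004, 1.621]
contact_force: [0.5, 1.1, 0.3]
opening: 0.75
grasp_force: 0.0
pos [632.6 282.5 182.3] yaw 1.621 rz 0.05 x -46.5 y -178.7 z 12.3
```

```bash
python3 -m jog '[[[0,0,0.05],[0,0,0],0.5],[[0,0,0],[-0.009,-0.035,0],0.5],[[0,0,0],[-0.009,-0.035,0],0.5],[[0,0,0],[-0.009,-0.035,0],0.5],[[0,0,0],[-0.009,-0.035,0],0.5],[[0,0,0],[-0.009,-0.035,0],0.5],[[0,0,0],[0,0,0],0.5],[[0,0,0],[0,0,0],0.5],[[0,0,0],[0,0,0],0.5]]'; python3 - <<'E'
from h import *
np.set_printoptions(precision=1,suppress=True)
im,c,s=snap('w7'); plan((454,236),1.571,8)
for a in blobs(mask(im,'white'),300):
    (x,y),w,_=cv2.minAreaRect(a.astype(np.float32)); print(round(x),round(y),np.round(w),at(c,(x,y),8)[:2],at(c,(x,y),36)[:2])
E
```

```text
clock: 19.0
eef_pos: [455.4, 236.5, 175.2]
tcp_rot: [3.14, -0.001, 1.571]
contact_force: [0.3, -0.9, 0.4]
opening: 0.753
grasp_force: 0.0
pos [455.5 236.4 175.1] yaw 1.571 rz -0.0 x -0.4 y -1.5 z 167.1
106 150 [159.  37.] [294.3 258.9] [308.6 263.5]
232 262 [49. 47.] [429.9 118.6] [432.2 135.7]
250 170 [54. 55.] [453.2 236.9] [453.4 243.4]
384 361 [35. 35.] [640.1 -38.8] [623.6  -7.8]
429 132 [81. 63.] [646.6 279.3] [629.6 282.1]
```

View pics/w7.png

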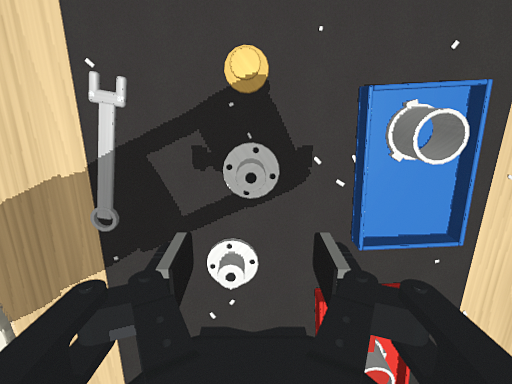

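Cover A's disc is at (250,170), giving (453,237), and the gauge at (246,68) is well clear. Cover B is at (430,119). I'll grip cover A by its boss.

```bash
python3 -m jog '[[[0,0,0],[0.0005,-0.002,0.04],0.5],[[0,0,0],[0,0,0.04],0.5],[[0,0,0],[0,0,0.04],0.5],[[0,0,0],[0,0,0.03],0.5],[[0,0,0],[0,0,0.012],0.5],[[0,0,0],[0,0,0.005],0.5],[[0,0,0],[0,0,0],0.5]]' && python3 -m jog '[[[0,0,0],[0,0,0],0],[[0,0,0],[0,0,0],-0.2],[[0,0,0],[0,0,0],-1],[[0,0,0],[0,0,0],-1],[[0,0,0],[0,0,0],-1],[[0,0,0],[0,0,0],-1],[[0,0,0],[0,0,0],-1]]' 50; python3 -m jog '[[[0,0,0],[0,0,-0.01],-1],[[0,0,0],[0,0,-0.03],-1],[[0,0,0],[0,0,-0.03],-1],[[0,0,0],[0,0,-0.04],-1],[[0,0,0],[0,0,0],-1],[[0,0,0],[0,0,0],-1],[[0,0,0],[0,0,0],-1]]';python3 -c "
from h import *
plan((611,-274),1.641,16)"
```

```text
clock: 19.75
eef_pos: [452.9, 236.7, 7.9]
tcp_rot: [3.141, -0.0, 1.571]
contact_force: [0.2, 0.6, 0.5]
opening: 0.754
grasp_force: 0.0
clock: 20.45
eef_pos: [453.3, 237.0, 9.3]
tcp_rot: [3.139, -0.001, 1.571]
contact_force: [-1.1, -1.6, 7.0]
opening: 0.351
grasp_force: 48.8
clock: 21.15
eef_pos: [451.5, 236.1, 117.2]
tcp_rot: [-3.141, 0.001, 1.571]
contact_force: [0.9, -0.6, -1.8]
opening: 0.354
grasp_force: 49.9
pos [451.5 236.1 117.2] yaw 1.571 rz -0.07 x -520.0 y 123.3 z 101.2
```

```bash
python3 -m jog '[[[0,0,-0.07],[0,0,0],-1],[[0,0,0],[0,0,-0.03],-1],[[0,0,0],[-0.040,0.010,0],-1],[[0,0,0],[-0.040,0.010,0],-1],[[0,0,0],[-0.040,0.010,0],-1],[[0,0,0],[-0.040,0.010,0],-1],[[0,0,0],[-0.040,0.010,0],-1],[[0,0,0],[-0.040,0.010,0],-1],[[0,0,0],[-0.040,0.010,0],-1],[[0,0,0],[-0.040,0.010,0],-1],[[0,0,0],[-0.040,0.010,0],-1],[[0,0,0],[-0.040,0.010,0],-1]]';python3 -m jog '[[[0,0,0],[-0.040,0.010,0],-1],[[0,0,0],[-0.040,0.010,0],-1],[[0,0,0],[-0.040,0.009,0],-1],[[0,0,0],[0,0,0],-1],[[0,0,0],[0,0,0],-1],[[0,0,0],[0,0,0],-1]]'; python3 - <<'E'
from h import *
np.set_printoptions(precision=1,suppress=True)
im,c,s=snap('w8'); plan((617,-274),1.641,16)
m=mask(im,'yellow')
b=max(blobs(m,300),key=cv2.contourArea); q=cv2.approxPolyDP(cv2.convexHull(b),8,True)[:,0]; print([(p.tolist(),at(c,p,28)[:2].round().tolist()) for p in q])
E
```

```text
clock: 22.35
eef_pos: [579.2, -157.0, 145.9]
tcp_rot: [-3.139, -0.001, 1.641]
contact_force: [0.4, 1.0, -1.3]
opening: 0.351
grasp_force: 49.9
clock: 22.95
eef_pos: [616.2, -272.1, 146.2]
tcp_rot: [-3.139, -0.002, 1.641]
contact_force: [0.2, 0.0, -2.0]
opening: 0.355
grasp_force: 50.0
pos [ 616.6 -271.9  146.8] yaw 1.642 rz 0.001 x -2.1 y 0.3 z 130.8
[([325, 38], [668.0, -143.0]), ([315, 230], [683.0, -318.0]), ([198, 229], [564.0, -325.0]), ([185, 40], [551.0, -153.0])]
```

View pics/w8.png

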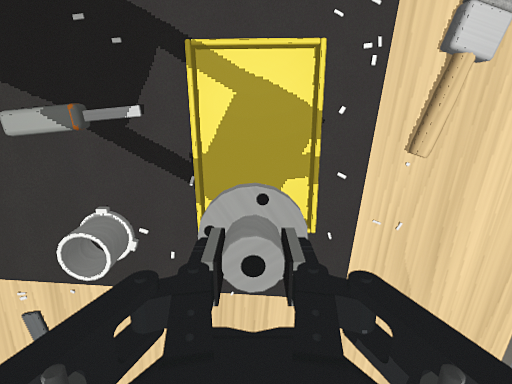

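The cover is held level over the yellow tray, whose far corners at (185,40) and (325,38) put the centre near (615,-236). I'll lower and release.

```bash
python3 -m jog '[[[0,0,0],[-0.003,0.001,0.04],-1],[[0,0,0],[0,0,0.04],-1],[[0,0,0],[0,0,0.03],-1],[[0,0,0],[0,0,0.012],-1],[[0,0,0],[0,0,0.006],-1],[[0,0,0],[0,0,0.003],-1],[[0,0,0],[0,0,0],-1],[[0,0,0],[0,0,0],-1]]'; python3 -m jog '[[[0,0,0],[0,0,0.001],-1],[[0,0,0],[0,0,0],-1]]'
```

```text
clock: 23.8
eef_pos: [619.5, -276.5, 18.3]
tcp_rot: [3.14, 0.001, 1.641]
contact_force: [0.5, -0.5, -1.7]
opening: 0.36
grasp_force: 50.0
clock: 24.0
eef_pos: [618.9, -276.3, 16.5]
tcp_rot: [3.141, 0.0, 1.641]
contact_force: [-0.5, 0.0, -2.2]
opening: 0.351
grasp_force: 50.0
```

```bash
python3 -m jog '[[[0,0,0],[0,0,0.002],-1],[[0,0,0],[0,0,0],-1],[[0,0,0],[0,0,0],-1]]'|egrep 'eef|cont'; python3 -m jog '[[[0,0,0],[0,0,0.001],-1],[[0,0,0],[0,0,0],-1]]'|egrep 'eef|cont'
```

```text
eef_pos: [618.9, -276.4, 14.4]
contact_force: [-1.3, -0.4, 4.4]
eef_pos: [618.9, -276.4, 14.3]
contact_force: [-4.6, 1.8, 14.6]
```

```bash
python3 -m jog '[[[0,0,0],[0,0,-0.001],-0.2],[[0,0,0],[0,0,0],0.1],[[0,0,0],[0,0,0],0.2],[[0,0,0],[0,0,0],0.2],[[0,0,0],[0,0,0],0.2],[[0,0,0],[0,0,-0.01],0.2],[[0,0,0],[0,0,-0.03],0.2],[[0,0,0],[0,0,-0.04],0.2],[[0,0,0],[0,0,-0.04],0.2],[[0,0,0],[0,0,-0.04],0.2],[[0,0,0.07],[0,0,0],1],[[0,0,0],[0,0,0],1]]'; python3 -m jog '[[[0,0,0],[-0.015,-0.032,0],1],[[0,0,0],[-0.015,-0.032,0],1],[[0,0,0],[-0.015,-0.032,0],1],[[0,0,0],[-0.015,-0.032,0],1],[[0,0,0],[-0.016,-0.032,0],1],[[0,0,0],[0,0,0],1],[[0,0,0],[0,0,0],1],[[0,0,0],[0,0,0],1]]'; python3 - <<'E'
from h import *
np.set_printoptions(precision=1,suppress=True)
im,c,s=snap('w9'); plan((458.5,-352),1.571,9)
for a in blobs(mask(im,'white'),300):
    (x,y),w,_=cv2.minAreaRect(a.astype(np.float32)); print(round(x),round(y),np.round(w),at(c,(x,y),8)[:2],at(c,(x,y),29)[:2],at(c,(x,y),50)[:2])
E
```

```text
clock: 25.7
eef_pos: [619.3, -276.5, 176.1]
tcp_rot: [3.139, 0.001, 1.57]
contact_force: [-0.6, 0.3, 0.2]
opening: 0.918
grasp_force: 0.0
clock: 26.5
eef_pos: [459.1, -351.8, 173.5]
tcp_rot: [-3.141, -0.0, 1.572]
contact_force: [-0.7, 0.5, 0.2]
opening: 1.0
grasp_force: 0.0
pos [ 459.3 -351.7  173.5] yaw 1.572 rz 0.001 x -0.3 y -0.8 z 164.5
90 370 [38. 28.] [ 229.5 -641.9] [ 244.9 -617.5] [ 260.3 -593.1]
186 51 [25. 38.] [ 392.6 -229.3] [ 397.  -232.5] [ 401.5 -235.7]
252 175 [58. 58.] [ 457.8 -356.2] [ 457.9 -350.9] [ 458.  -345.7]
271 37 [11. 57.] [ 477.2 -216.9] [ 476. -221.] [ 474.8 -225.1]
407 101 [57. 68.] [ 620.8 -277.1] [ 609.9 -277.1] [ 599.1 -277.2]
```

View pics/w9.png

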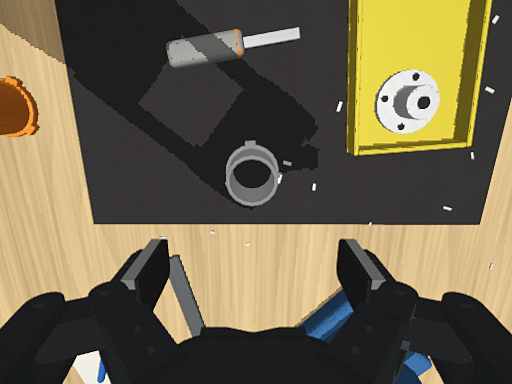

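Cover A lies flat in the yellow tray at (407,101). The white collar at (252,175) is at (458,-351), and the orange look-alike at the left edge is well away. I'll descend and grip.

```bash
python3 -m jog '[[[0,0,0],[0,-0.001,0.04],1],[[0,0,0],[0,0,0.04],1],[[0,0,0],[0,0,0.04],1],[[0,0,0],[0,0,0.03],1],[[0,0,0],[0,0,0.014],1],[[0,0,0],[0,0,0],1],[[0,0,0],[0,0,0],1]]' && python3 -m jog '[[[0,0,0],[0,0,0],0.4],[[0,0,0],[0,0,0],0],[[0,0,0],[0,0,0],-1],[[0,0,0],[0,0,0],-1],[[0,0,0],[0,0,0],-1],[[0,0,0],[0,0,0],-1],[[0,0,0],[0,0,0],-1]]' 50; python3 -m jog '[[[0,0,0],[0,0,-0.01],-1],[[0,0,0],[0,0,-0.03],-1],[[0,0,0],[0,0,-0.03],-1],[[0,0,0],[0,0,-0.04],-1],[[0,0,0],[0,0,-0.03],-1],[[0,0,0],[0,0,0],-1],[[0,0,0],[0,0,0],-1],[[0,0,0],[0,0,0],-1]]';python3 -c "
from h import *
plan((633,200),1.621,16)"
```

```text
clock: 27.25
eef_pos: [458.5, -352.3, 10.6]
tcp_rot: [3.141, 0.001, 1.571]
contact_force: [-0.0, -0.2, 1.2]
opening: 0.997
grasp_force: 0.0
clock: 27.95
eef_pos: [458.3, -352.7, 11.6]
tcp_rot: [3.14, 0.001, 1.571]
contact_force: [-1.8, 0.9, 10.6]
opening: 0.6
grasp_force: 50.7
clock: 28.75
eef_pos: [456.7, -351.5, 148.8]
tcp_rot: [-3.14, -0.001, 1.571]
contact_force: [-0.3, -0.3, -2.2]
opening: 0.602
grasp_force: 52.9
pos [ 456.7 -351.5  148.8] yaw 1.571 rz -0.05 x 542.0 y 203.7 z 132.8
```

```bash
python3 -m jog '[[[0,0,-0.05],[0,0,0],-1],[[0,0,0],[0.040,0.015,0],-1],[[0,0,0],[0.040,0.015,0],-1],[[0,0,0],[0.040,0.015,0],-1],[[0,0,0],[0.040,0.015,0],-1],[[0,0,0],[0.040,0.015,0],-1],[[0,0,0],[0.040,0.015,0],-1],[[0,0,0],[0.040,0.015,0],-1],[[0,0,0],[0.040,0.015,0],-1],[[0,0,0],[0.040,0.015,0],-1],[[0,0,0],[0.040,0.015,0],-1],[[0,0,0],[0.040,0.015,0],-1]]';python3 -m jog '[[[0,0,0],[0.040,0.015,0],-1],[[0,0,0],[0.040,0.015,0],-1],[[0,0,0],[0.022,0.008,0],-1],[[0,0,0],[0,0,0],-1],[[0,0,0],[0,0,0],-1],[[0,0,0],[0,0,0],-1]]'; python3 - <<'E'
from h import *
np.set_printoptions(precision=1,suppress=True)
im,c,s=snap('w10'); plan((633,200),1.621,17)
T=cam('top'); 
b=blobs(mask(im,'blue'),300); b=max(b,key=cv2.contourArea);q=cv2.approxPolyDP(cv2.convexHull(b),8,True)[:,0]; print([(p.tolist(),at(c,p,28)[:2].round().tolist()) for p in q])
for a in blobs(mask(im,'white'),300):
    (x,y),w,_=cv2.minAreaRect(a.astype(np.float32)); print(round(x),round(y),np.round(w),at(c,(x,y),34)[:2])
E
```

```text
clock: 29.95
eef_pos: [599.6, 97.2, 148.0]
tcp_rot: [-3.139, 0.0, 1.621]
contact_force: [-0.4, -0.7, -1.8]
opening: 0.599
grasp_force: 52.9
clock: 30.55
eef_pos: [632.3, 198.2, 148.6]
tcp_rot: [-3.139, 0.001, 1.62]
contact_force: [-0.7, -0.2, -1.5]
opening: 0.599
grasp_force: 52.9
pos [632.5 198.1 149. ] yaw 1.62 rz -0.001 x 1.9 y 0.5 z 132.0
[([325, 31], [686.0, 332.0]), ([314, 225], [697.0, 155.0]), ([198, 226], [579.0, 148.0]), ([186, 32], [570.0, 325.0])]
68 237 [60. 57.] [448.2 131.4]
249 249 [147. 115.] [631.9 127.5]
255 90 [71. 64.] [630.1 282. ]
388 375 [16. 30.] [805.2 -31.7]
442 139 [28. 97.] [802.  247.9]
```

The tray centre is (633,240) and the first collar is at (630,282), so (633,199) is free. I'll lower there and release.

```bash
python3 -m jog '[[[0,0,0],[0.001,0.001,0.04],-1],[[0,0,0],[0,0,0.04],-1],[[0,0,0],[0,0,0.03],-1],[[0,0,0],[0,0,0.012],-1],[[0,0,0],[0,0,0.006],-1],[[0,0,0],[0,0,0.003],-1],[[0,0,0],[0,0,0],-1],[[0,0,0],[0,0,0],-1]]'; python3 -m jog '[[[0,0,0],[0,0,0.002],-1],[[0,0,0],[0,0,0],-1],[[0,0,0],[0,0,0],-1]]'
```

```text
clock: 31.4
eef_pos: [635.1, 200.6, 20.2]
tcp_rot: [3.139, -0.001, 1.621]
contact_force: [-0.1, -0.3, -2.8]
opening: 0.603
grasp_force: 52.9
clock: 31.7
eef_pos: [634.2, 200.5, 17.1]
tcp_rot: [3.141, -0.0, 1.621]
contact_force: [-0.4, 0.2, -2.0]
opening: 0.6
grasp_force: 52.9
```

```bash
python3 -m jog '[[[0,0,0],[0,0,0.002],-1],[[0,0,0],[0,0,0],-1],[[0,0,0],[0,0,0],-1]]'|egrep 'eef|cont'; python3 -m jog '[[[0,0,0],[0,0,0],0.35],[[0,0,0],[0,0,0],0.5],[[0,0,0],[0,0,0],0.5],[[0,0,0],[0,0,0],0.5],[[0,0,0],[0,0,-0.01],0.5],[[0,0,0],[0,0,-0.03],0.5],[[0,0,0],[0,0,-0.04],0.5],[[0,0,0],[0,0,-0.04],0.5],[[0,0,0],[0,0,-0.04],0.5],[[0,0,0.05],[0,0,0],0.5],[[0,0,0],[0,0,0],0.5],[[0,0,0],[0,0,0],0.5]]'; python3 -c "
from h import *
plan((429,118),1.571,8)"
```

```text
eef_pos: [634.4, 200.6, 16.6]
contact_force: [-5.5, -1.6, 13.9]
clock: 33.2
eef_pos: [633.6, 200.2, 174.5]
tcp_rot: [-3.141, 0.0, 1.572]
contact_force: [-0.3, -0.5, -0.5]
opening: 0.749
grasp_force: 0.0
pos [633.6 200.2 174.5] yaw 1.572 rz 0.001 x -82.1 y -204.6 z 166.5
```

```bash
python3 -m jog '[[[0,0,0],[-0.016,-0.041,0],0.5],[[0,0,0],[-0.016,-0.041,0],0.5],[[0,0,0],[-0.016,-0.041,0],0.5],[[0,0,0],[-0.017,-0.041,0],0.5],[[0,0,0],[-0.017,-0.041,0],0.5],[[0,0,0],[0,0,0],0.5],[[0,0,0],[0,0,0],0.5],[[0,0,0],[0,0,0],0.5]]'; python3 - <<'E'
from h import *
np.set_printoptions(precision=1,suppress=True)
im,c,s=snap('w11'); plan((429,118),1.571,8)
for a in blobs(mask(im,'white'),300):
    (x,y),w,_=cv2.minAreaRect(a.astype(np.float32)); print(round(x),round(y),np.round(w),at(c,(x,y),8)[:2],at(c,(x,y),36)[:2])
E
```

```text
clock: 34.0
eef_pos: [430.2, 118.7, 174.7]
tcp_rot: [3.141, -0.0, 1.571]
contact_force: [0.6, 0.1, 0.0]
opening: 0.748
grasp_force: 0.0
pos [430.3 118.8 174.7] yaw 1.571 rz 0.0 x -0.8 y -1.3 z 166.7
6 283 [11. 64.] [115.2 -28.7] [143.2  -9. ]
110 66 [131.  29.] [284.9 227.7] [297.8 224.6]
252 171 [55. 55.] [429.9 118.3] [429.9 125. ]
394 274 [48. 28.] [608.8 -15. ] [592.9   3.5]
448 27 [57. 33.] [622.  262.6] [604.9 256.4]
465 90 [65. 92.] [651. 204.] [631.3 203. ]
```

```bash
python3 -m jog '[[[0,0,0],[0,0,0.04],0.5],[[0,0,0],[0,0,0.04],0.5],[[0,0,0],[0,0,0.04],0.5],[[0,0,0],[0,0,0.03],0.5],[[0,0,0],[0,0,0.012],0.5],[[0,0,0],[0,0,0.005],0.5],[[0,0,0],[0,0,0],0.5]]' && python3 -m jog '[[[0,0,0],[0,0,0],0],[[0,0,0],[0,0,0],-0.2],[[0,0,0],[0,0,0],-1],[[0,0,0],[0,0,0],-1],[[0,0,0],[0,0,0],-1],[[0,0,0],[0,0,0],-1],[[0,0,0],[0,0,0],-1]]' 50; python3 -m jog '[[[0,0,0],[0,0,-0.01],-1],[[0,0,0],[0,0,-0.03],-1],[[0,0,0],[0,0,-0.03],-1],[[0,0,0],[0,0,-0.04],-1],[[0,0,0],[0,0,-0.03],-1],[[0,0,-0.07],[0,0,0],-1],[[0,0,0],[0,0,0],-1],[[0,0,0],[0,0,0],-1],[[0,0,0],[0,0,0],-1]]';python3 -c "
from h import *
plan((612,-197),1.641,16)"
```

```text
clock: 34.75
eef_pos: [429.7, 118.6, 7.8]
tcp_rot: [-3.141, 0.0, 1.571]
contact_force: [0.4, 0.5, -0.3]
opening: 0.756
grasp_force: 0.0
clock: 35.45
eef_pos: [430.1, 118.6, 9.2]
tcp_rot: [3.139, -0.001, 1.571]
contact_force: [-1.3, -0.5, 9.6]
opening: 0.358
grasp_force: 48.6
clock: 36.35
eef_pos: [428.5, 118.2, 147.4]
tcp_rot: [-3.14, 0.0, 1.639]
contact_force: [-0.4, -0.2, -2.3]
opening: 0.357
grasp_force: 50.0
pos [428.5 118.2 147.4] yaw 1.639 rz -0.002 x -327.3 y 160.9 z 131.4
```

```bash
python3 -m jog '[[[0,0,0],[-0.036,0.018,0],-1],[[0,0,0],[-0.036,0.018,0],-1],[[0,0,0],[-0.036,0.018,0],-1],[[0,0,0],[-0.036,0.018,0],-1],[[0,0,0],[-0.036,0.018,0],-1],[[0,0,0],[-0.036,0.018,0],-1],[[0,0,0],[-0.036,0.018,0],-1],[[0,0,0],[-0.036,0.018,0],-1],[[0,0,0],[-0.039,0.017,0],-1],[[0,0,0],[0,0,0],-1],[[0,0,0],[0,0,0],-1],[[0,0,0],[0,0,0],-1]]'; python3 - <<'E'
from h import *
plan((612,-197),1.641,17)
E
```

```text
clock: 37.55
eef_pos: [611.6, -195.7, 146.8]
tcp_rot: [-3.139, -0.001, 1.64]
contact_force: [0.4, 0.6, -2.0]
opening: 0.355
grasp_force: 50.0
pos [ 611.6 -195.7  146.8] yaw 1.64 rz -0.001 x -1.4 y 0.3 z 129.8
```

```bash
python3 -m jog '[[[0,0,0],[0,0.000,0.04],-1],[[0,0,0],[0,0,0.04],-1],[[0,0,0],[0,0,0.03],-1],[[0,0,0],[0,0,0.012],-1],[[0,0,0],[0,0,0.006],-1],[[0,0,0],[0,0,0.003],-1],[[0,0,0],[0,0,0],-1],[[0,0,0],[0,0,0],-1],[[0,0,0],[0,0,0.001],-1],[[0,0,0],[0,0,0],-1],[[0,0,0],[0,0,0],-1]]'; python3 -m jog '[[[0,0,0],[0,0,0.002],-1],[[0,0,0],[0,0,0],-1],[[0,0,0],[0,0,0],-1]]'|egrep 'eef|cont'
```

```text
clock: 38.65
eef_pos: [612.8, -196.7, 16.1]
tcp_rot: [3.141, 0.0, 1.641]
contact_force: [-0.3, 0.9, -1.4]
opening: 0.354
grasp_force: 50.0
eef_pos: [612.9, -196.7, 14.2]
contact_force: [-1.4, 0.5, 4.1]
```

Floor contact. I'll release, rise, and back off clear of the trays for a final look.

```bash
python3 -m jog '[[[0,0,0],[0,0,0],-0.2],[[0,0,0],[0,0,0],0.1],[[0,0,0],[0,0,0],0.2],[[0,0,0],[0,0,0],0.2],[[0,0,0],[0,0,0],0.2],[[0,0,0],[0,0,-0.01],0.2],[[0,0,0],[0,0,-0.03],0.2],[[0,0,0],[0,0,-0.04],0.2],[[0,0,0],[0,0,-0.04],0.2],[[0,0,0],[0,0,-0.04],0.2],[[0,0,0],[0,0,-0.04],0.2],[[0,0,0],[0,0,0],0.2]]'; python3 -m jog '[[[0,0,0],[0,-0.04,0],0.2],[[0,0,0],[0,-0.04,0],0.2],[[0,0,0],[0,-0.04,0],0.2],[[0,0,0],[0,-0.04,0],0.2],[[0,0,0],[-0.02,-0.04,0],0.2],[[0,0,0],[-0.04,-0.02,0],0.2],[[0,0,0],[-0.04,0,0],0.2],[[0,0,0],[-0.04,0,0],0.2],[[0,0,0],[-0.04,0,0],0.2],[[0,0,0],[-0.04,0,0],0.2],[[0,0,0],[0,0,0],0.2],[[0,0,0],[0,0,0],0.2]]'; python3 - <<'E'
from h import *
t=r.grab_frame('top');s=r.grab_frame('scene')
cv2.imwrite('pics/end.png',np.hstack([cv2.resize(t[75:255,100:340+75],(400,229)),cv2.resize(s[130:365,80:400],(400,294))[:229]])[:,:,::-1])
cv2.imwrite('pics/end.png',np.vstack([cv2.resize(t[75:245,100:415],(556,300)),cv2.resize(s[130:345,80:480],(556,300))])[:,:,::-1])
E
```

```text
clock: 40.15
eef_pos: [615.8, -197.6, 221.1]
tcp_rot: [3.132, 0.004, 1.641]
contact_force: [-0.1, -0.8, 0.3]
opening: 0.599
grasp_force: 0.0
clock: 41.35
eef_pos: [408.0, -431.6, 213.3]
tcp_rot: [-3.141, -0.001, 1.639]
contact_force: [1.0, 0.7, -0.6]
opening: 0.602
grasp_force: 0.0
```

View pics/end.png

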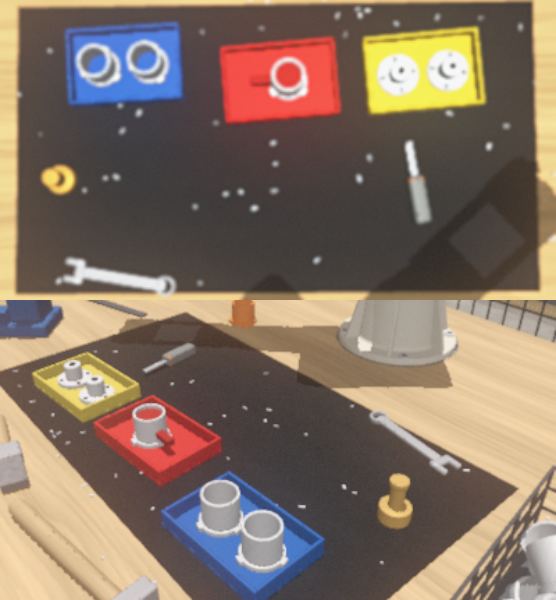

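The picture shows both collars upright in the blue tray, the miscast in the red one and both covers flat in the yellow one. The gauge and scraper have not moved and the arm is clear, so I'll hand in.

```bash
python3 -c "
from rig import r
print(r.sign_off())"
```

```text
the job is handed in; nothing more can be done
None
```

I handed the job in at about 41 s with the miscast placed first in the red tray, then both clean collars in blue and both covers in yellow, all upright and flat; the gauge and scraper look unmoved in the final picture, and `r.sign_off()` returned no verdict.

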